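Prove the bench interlock with the isolating pin

ROBOT

A 7-joint arm with a two-finger parallel gripper is mounted at the origin on the work surface. World frame = base frame: x ahead of the robot, y to its left, z up, the work surface at z = 0. Lengths are in m, angles in rad, forces in N, time in s.
With the tool pointing down it reaches from about 0.4 to 0.85 m from the base axis. Payload 6.9 kg.
Tool frame: the origin (TCP) lies midway between the tips of the shut fingers; the grasp point (between the pads) lies 19 mm behind it; y points along the fingers, x is the direction in which the jaws open and shut, and the axes are right-handed (so a half turn about y gives the same grasp; the last joint's range is limited). The gripper opens to 85 mm and grips with 20 to 120 N. Pads are 22 mm wide; open, the fingers measure 114 mm over their backs; the gripper's body (76 mm by 85 mm) begins 54 mm behind the grasp point. The pads swing forward as they close: fully open they stand 13 mm farther back than shut.
Start: joints at [1.355, 0.507, -0.238, 1.5, 0.126, 1.149, -0.155], TCP at [0.198, -0.593, 0.231] pointing down, gripper open.
Joint ranges: [-3.08, 3.08], [-0.24, 2.05], [-1.43, 1.35], [0, 2.5], [-1.52, 4.66], [0.17, 1.96], [-2.89, 2.89]. Speed limits (rad/s): [2.39, 2.39, 3.14, 3.14, 3.14, 3.14, 3.14].

INTERFACE

Orientations are given as a unit quaternion [w, x, y, z].
In Python, from rig import bot gives the robot as it stands.
- The arm moves only by the tool carry_out, never from a script. Its argument "targets" is a list of rows, each a list of 3 entries, a list of its own where there are three numbers: the opening, from -1 (shut) to 1 (fully open), so that 0 is half open, then the shift along the world's x, y, z in cm, then the turn, a rotation vector about the world's x, y, z in rad. A call has 1 to 5 rows; each row shifts and turns the commanded pose from where the row before left it; what a row does not reach is not made up. A row lasts 1/12 s, in which the tool goes at most 41.7 mm and 7.16 degrees, less where a joint would pass 70% of its speed; a pose out of reach is approached as far as the arm can. A call is refused whole if a number of a shift passes 4.17 or a number of a turn 0.125, either way. A call with a gripper value outside its range is refused whole. The fingers move at their own pace and stop on an object; "squeeze" is the grip in N (left out, the last holds). Time passes only in rows, so rows that do not move let the fingers close. It gives the time, the measured TCP pose, the force and the opening at its end, in the units of the state.
- bot.get_state(): the state, without advancing time (a new reading comes with each control period).
- bot.get_image(name): name is "side" or "top" or "wrist"; returns a dict with "pixels" (420x560x3 uint8, blue, green, red), "intrinsics" (3x3 intrinsics, pixels), "k1" (the pictures are not rectified: a ray, as slopes to the right and down, at radius r is drawn at 1 + k1 r^2 times it, then the intrinsics apply), "world_from_camera" (4x4, takes a point from camera to world coordinates). Camera axes: x right, y down, z forward; pixel columns grow to the right and rows downward; lengths in m; the calibration is good to about 2 mm. A picture is of the moment at which its call begins. There is no depth.
- bot.close_job(): hands the job in, once; it reports no verdict.
Trained networks look in a picture, given as the dict that the camera call returned (one of the last four; its "shot" number tells which), for a name from the list of things; names that differ only in an ending like _2 or _b are one class to them, and where a whole thing is asked for, a point or a joint stands for the part that bears it (a point fixed in the world has none). Each returns a list of dicts, best first, with "conf" (0 to 1); they miss things now and then, are a little off and sometimes report something else, mostly with a low value. They report only what shows in the picture. A call takes as long as a camera call. They do not tell look-alikes from the thing itself.
- bot.search_frame(target, picture): "bbox" ([left, top, right, bottom] in pixels, round what is visible of it).
- bot.cut_out(target, picture): "region" (420x560 bool, what is visible of it) and "bbox" ([left, top, right, bottom] in pixels, round what is visible of it).
The state is a dict: "t": time; "joint_positions": joint angles; "joint_velocities": joint speeds; "tau": joint torques, N m; "ee_pos": TCP position; "eef_rot": TCP orientation; "ft_force": force on the tool from outside, world axes, zero at the start; "wrist_torque": the same for the moment, N m; "finger_gap": finger opening in m.
Only numpy, scipy, OpenCV 4.12 (cv2) and the standard library are available. Lean on these libraries where they do the work, as an engineer would, in place of code of your own. Each camera call takes 0.05 s, during which the arm holds its last target.

TASK

Prove the bench interlock with the isolating pin: take the pin from its rest and push it, gently but firmly, right down to the bottom of both wells of the grey box, one after the other in either order; the contact sleeves inside slide stiffly before the true bottom is felt. In one well it bottoms with the black ring on its shank well above the rim, in the other it goes fully home, with the lower edge of the ring level with the rim: leave it standing fully home in that well and let go. Push with no more than about 20 N, and leave the other things on the bench alone.

Things in the scene. Friction and masses are not known exactly. Their poses are not given: they have to be found in the camera images.
- pin_head (a point): The isolating pin, loose, 92 mm long, about 0.11 kg, at first standing upright in the rest: a round grey plastic head (26 mm diameter, 38 mm tall) on top of a round steel shank (14 mm diameter, 54 mm long, chamfered foot). This point is the centre of the head, 73 mm above the foot; z points from the foot up to the head
- pin_tip (a point): Centre of the pin's flat foot, the lower end of the shank (73 mm below the head's centre)
- pin_mark (a point): Centre of the lower edge of the black ring, 3 mm wide, on the pin's shank, 40 mm above the foot. With the pin fully home this edge is level with the well's rim and the head's underside is 14 mm above the rim
- box: Grey interlock box screwed to the bench, 74 x 136 mm and 60 mm tall, its long side along its y, with low mounting ears at the two ends. Origin at the centre of its underside. Two upright round blind wells in its top, 50 mm apart along its y, each 15.8 mm in diameter and 40 mm deep with a chamfered rim.
- sleeve_left (a joint): How far the sleeve in the left well has been pushed down, in m: 0 = its top 8 mm below the rim (starts at 0 to 0.012); 0.018 = down to the stop of a blocked well, 0.032 = down to the floor of the open well
- sleeve_right (a joint): The same for the sleeve in the right well
- well_left (a point): Centre of the mouth of one well, at the height of the rim, on the +y end of the box; z up out of the well, x and y as the box. A brass contact sleeve in each well, at first with its top 8 to 20 mm below the rim, hides what is beneath; it goes down stiffly ahead of the pin (about 5 N) and stays where it is left, without springing back
- well_right (a point): Centre of the mouth of the other well, at the height of the rim, on the -y end of the box; axes as the box. Below the sleeves a hidden interlock slide, set differently each time, blocks one well or the other with a stop 26 mm below the rim (ring left 14 mm above it); in the open well the pin goes the full 40 mm. Both bottoms have a stiff rubber buffer, about 8 N per mm and 2.5 mm deep, then hard, which springs back
- rest: Fixed black plastic rest, 60 x 60 x 35 mm, with one loose hole 25 mm deep in its top in which the pin stands (foot 10 mm above the bench, head's centre 83 mm above it). Origin at the centre of its underside
- meter_mid (a point): Bystander: centre of the hand-held multimeter lying flat, 135 x 70 x 30 mm, loose
- spool_mid (a point): Bystander: centre of the spool of bare copper, standing, 60 mm diameter, 50 mm tall, loose
- screwdriver_mid (a point): Bystander: middle of the screwdriver's handle, lying on the bench, loose
Things that resemble listed ones, but are neither listed nor needed, are in the scene too. Several things have the shape of the box; the one meant has the colours described above.

How it is judged:
By the outcome, as a careful person would: the job done as asked, in the order asked, and still so for the second after the job is handed in, with the robot touching nothing.
It also fails if it takes over 58 s, if anything falls off the work surface, if the arm or the gripper's body presses on something with over 40 N, if the wrist force passes 120 N, or if a joint passes its speed limit or range.

## Working session

There is one attempt and no reset: what is moved stays moved. The work goes in short steps, Python scripts to look and compute and a tool call to move; the robot and the scene stay as the last step left them, time stands still between calls to the robot, and variables do not carry over. Pictures are saved under pics/ and viewed, and the job is handed in when it is done.

Besides the shell and the picture viewer there is one more tool, called after "Request:" as a command line: name --argument value ..., lists and objects as JSON in quotes. carry_out: Moves the arm, as the interface text tells. Its arguments: {"type":"object","properties":{"targets":{"type":"array"},"squeeze":{"type":"number"}},"required":["targets"]}

```bash
mkdir -p pics
cat > h.py <<'E'
import numpy as np, cv2
from rig import bot
def snap(n,fn):
    p=bot.get_image(n); cv2.imwrite(f'pics/{fn}.png',p['pixels']); return p
def ray(p,u,v):
    K=np.array(p['intrinsics']);k1=p['k1'];T=np.array(p['world_from_camera'])
    d=np.array([(u-K[0,2])/K[0,0],(v-K[1,2])/K[1,1]]); s=d.copy()
    for _ in range(30): s=d/(1+k1*(s@s))
    w=T[:3,:3]@np.array([s[0],s[1],1.]); return T[:3,3],w/np.linalg.norm(w)
def atz(p,u,v,z):
    o,w=ray(p,u,v); return o+w*(z-o[2])/w[2]
def proj(p,X):
    K=np.array(p['intrinsics']);T=np.array(p['world_from_camera'])
    c=T[:3,:3].T@(np.array(X)-T[:3,3]); s=c[:2]/c[2]; s=s*(1+p['k1']*(s@s)); return K[:2,:2]@s+K[:2,2]
def tri(rs):
    A=np.zeros((3,3));b=np.zeros(3)
    for o,w in rs:
        M=np.eye(3)-np.outer(w,w);A+=M;b+=M@o
    X=np.linalg.solve(A,b); return X,[np.linalg.norm((np.eye(3)-np.outer(w,w))@(X-o)) for o,w in rs]
E
python3 - <<'E'
from h import *
s=bot.get_state()
for k,v in s.items(): print(k,np.round(v,4))
for n in ['side','top','wrist']:
    p=snap(n,n+'0'); print(n,np.round(p['intrinsics'],1).tolist(),p['k1'],np.round(p['world_from_camera'],3).tolist())
    for t in ['pin_head','box','rest','well_left','meter_mid','spool_mid','screwdriver_mid']:
        try: print(t,[(round(d['conf'],2),np.round(d['bbox']).tolist()) for d in bot.search_frame(t,p)][:4])
        except Exception as e: print(t,e)
E
```

```text
t 0.0
joint_positions [ 1.3545  0.5083 -0.2375  1.5011  0.1257  1.1489 -0.1548]
joint_velocities [ 0.0009 -0.0016 -0.001  -0.0008 -0.001   0.0002 -0.001 ]
tau [ 4.00000e-04 -6.20601e+01 -2.18650e+00 -2.49660e+01  1.27000e-02
  1.17000e-02 -0.00000e+00]
ee_pos [ 0.1975 -0.5925  0.2304]
eef_rot [ 0.574  -0.5733  0.4139 -0.4129]
ft_force [-0.8809  0.23   -0.4878]
wrist_torque [-0.0189 -0.0051  0.0552]
finger_gap 0.0854
side [[424.0, 0.0, 280.4], [0.0, 424.0, 207.2], [0.0, 0.0, 1.0]] 0.03965747233709463 [[-0.941, -0.212, 0.263, 0.23], [-0.338, 0.556, -0.76, 0.779], [0.015, -0.804, -0.595, 0.699], [0.0, 0.0, 0.0, 1.0]]
pin_head [(0.63, [310.0, 170.0, 320.0, 192.0])]
box [(0.91, [211.0, 236.0, 252.0, 305.0]), (0.74, [312.0, 339.0, 371.0, 416.0])]
rest [(0.62, [301.0, 183.0, 328.0, 206.0])]
well_left [(0.97, [306.0, 338.0, 371.0, 419.0]), (0.94, [211.0, 236.0, 252.0, 305.0])]
meter_mid [(0.96, [135.0, 358.0, 223.0, 402.0])]
spool_mid [(0.78, [193.0, 179.0, 216.0, 204.0])]
screwdriver_mid [(0.56, [313.0, 166.0, 322.0, 192.0])]
top [[458.3, 0.0, 278.7], [0.0, 458.3, 215.0], [0.0, 0.0, 1.0]] -0.019982988443065383 [[0.028, -0.985, 0.173, 0.275], [-0.999, -0.031, -0.013, 0.024], [0.018, -0.172, -0.985, 1.398], [0.0, 0.0, 0.0, 1.0]]
pin_head [(0.6, [336.0, 224.0, 348.0, 237.0])]
box [(0.89, [196.0, 177.0, 256.0, 220.0]), (0.6, [125.0, 273.0, 188.0, 315.0])]
rest [(0.57, [329.0, 218.0, 350.0, 243.0])]
well_left [(0.69, [126.0, 269.0, 187.0, 318.0]), (0.56, [197.0, 179.0, 253.0, 219.0])]
meter_mid []
spool_mid [(0.67, [294.0, 132.0, 318.0, 155.0])]
screwdriver_mid [(0.53, [410.0, 217.0, 432.0, 260.0])]
wrist [[363.0, 0.0, 282.0], [0.0, 363.0, 211.5], [0.0, 0.0, 1.0]] -0.07893063365476558 [[0.316, -0.914, -0.254, 0.261], [-0.949, -0.304, -0.085, -0.572], [0.0, 0.267, -0.964, 0.373], [0.0, 0.0, 0.0, 1.0]]
pin_head []
box []
rest []
well_left []
meter_mid []
spool_mid []
screwdriver_mid []
```

View pics/side0.png

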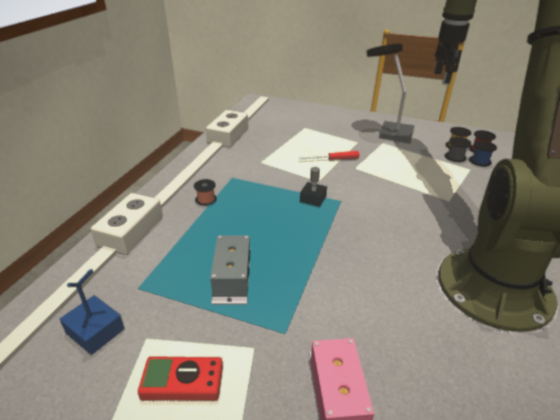

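View pics/top0.png

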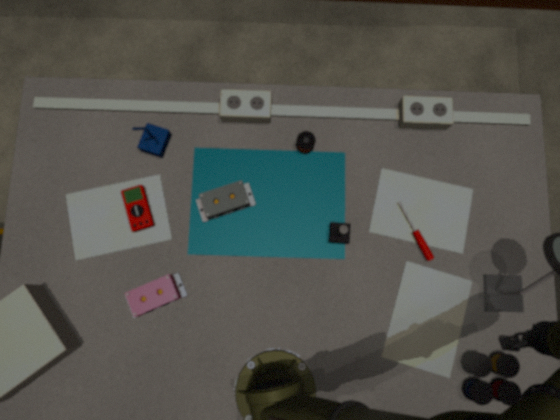

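The side view shows the grey box at about (231,265) and the pin in its rest at (314,185). The pink look-alike box is at (342,378). In the top view the grey box is at (226,201), and the pin and rest are at (341,232).

Run:
```python
from h import *
a=cv2.imread('pics/side0.png');b=cv2.imread('pics/top0.png')
c1=cv2.resize(a[225:310,195:270],None,fx=5,fy=5,interpolation=2)
c2=cv2.resize(a[160:215,290:340],None,fx=7,fy=7,interpolation=2)
d1=cv2.resize(b[170:230,190:265],None,fx=6,fy=6,interpolation=2)
d2=cv2.resize(b[210:255,315:365],None,fx=7,fy=7,interpolation=2)
def put(l,r):
    H=max(l.shape[0],r.shape[0]);o=np.zeros((H,l.shape[1]+r.shape[1],3),np.uint8);o[:l.shape[0],:l.shape[1]]=l;o[:r.shape[0],l.shape[1]:]=r;return o
cv2.imwrite('pics/z1.png',put(c1,c2));cv2.imwrite('pics/z2.png',put(np.clip(d1*1.8,0,255).astype('u1'),np.clip(d2*2.5,0,255).astype('u1')))
```

```text
(no output)
```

View pics/z1.png

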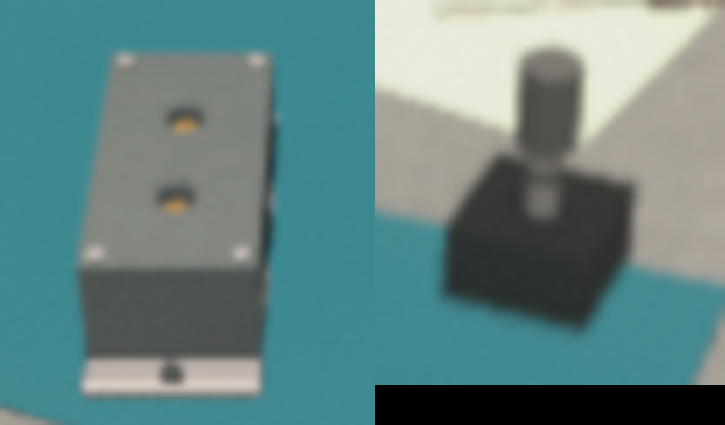

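View pics/z2.png

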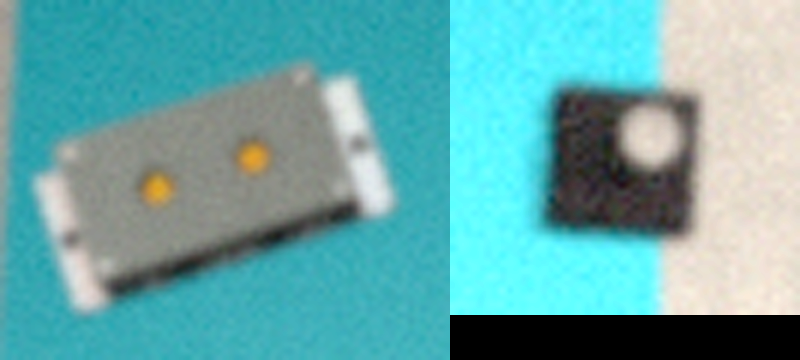

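Run:
```python
from h import *
s=bot.get_image('side');t=bot.get_image('top')
def q(n,su,tu,z):
    X,e=tri([ray(s,*su),ray(t,*tu)]);print(n,np.round(X*1000,1),np.round(np.array(e)*1000,1),'atz',np.round(atz(s,*su,z)[:2]*1000,1),np.round(atz(t,*tu,z)[:2]*1000,1));return X
c=lambda x,y,ox,oy,k:((x+.5)/k+ox-.5,(y+.5)/k+oy-.5)
q('wellA',c(185,119,195,225,5),c(253,158,190,170,6),.06)
q('wellB',c(176,196,195,225,5),c(157,189,190,170,6),.06)
q('headtop',c(178,63,290,160,7),c(200,135,315,210,7),.102)
for n,a in [('A screws',[(125,60),(258,60),(95,252),(241,252)])]:
    for x in a: print(np.round(atz(s,*c(*x,195,225,5),.06)*1000,1))
print('top'); 
for x in [(300,77),(68,153),(108,264),(342,186)]: print(np.round(atz(t,*c(*x,190,170,6),.06)*1000,1))
```

```text
wellA [562.7 148.1  60.1] [0.4 0.4] atz [562.3 148. ] [563.1 148.2]
wellB [545.2 194.7  61. ] [0.6 0.6] atz [545.1 193.8] [545.9 195. ]
headtop [ 466.5 -178.3  103.7] [1.1 1.1] atz [ 466. -181.] [ 467.8 -178.4]
[605.2 121.   60. ]
[548.   99.4  60. ]
[562.3 235.4  60. ]
[505.7 214.4  60. ]
top
[605.2 126.7  60. ]
[562.8 240.1  60. ]
[507.5 217.2  60. ]
[550.3 103.5  60. ]
```

Run:
```python
from h import *
from scipy.spatial.transform import Rotation as R
q=bot.get_state()['eef_rot'];M=R.from_quat(np.r_[q[1:],q[0]]).as_matrix();print(np.round(M,4))
s=bot.get_image('side');t=bot.get_image('top')
def q(n,su,tu):
    X,e=tri([ray(s,*su),ray(t,*tu)]);print(n,np.round(X*1000,1),np.round(np.array(e)*1000,1))
q('lamphead',(385,49),(508,258))
q('lampbase',(397,132),(503,293))
q('lampelbow',(402,58),(550,262))
print(atz(t,503,293,.01),atz(s,397,132,0.01), proj(t,[.198,-.593,.231]),proj(s,[.198,-.593,.231]))
a=cv2.imread('pics/side0.png');b=cv2.imread('pics/top0.png')
cv2.imwrite('pics/z3.png',np.hstack([cv2.resize(a[0:200,340:500],(400,500)),cv2.resize(np.clip(b[220:420,400:560]*2.,0,255).astype('u1'),(400,500))]))
w=snap('wrist','w0')
```

```text
[[ 0.3163  0.      0.9487]
 [-0.9487  0.      0.3163]
 [-0.     -1.      0.    ]]
lamphead [ 372.9 -533.7  330.8] [3.3 3.3]
lampbase [ 298.  -680.2    9.2] [1.9 1.9]
lampelbow [ 350.4 -671.3  271.1] [24.2 24.2]
[ 0.29990203 -0.67962854  0.01      ] [ 0.29607977 -0.67847961  0.01      ] [514.98589407 332.71878808] [439.09007468  83.21899618]
```

View pics/z3.png

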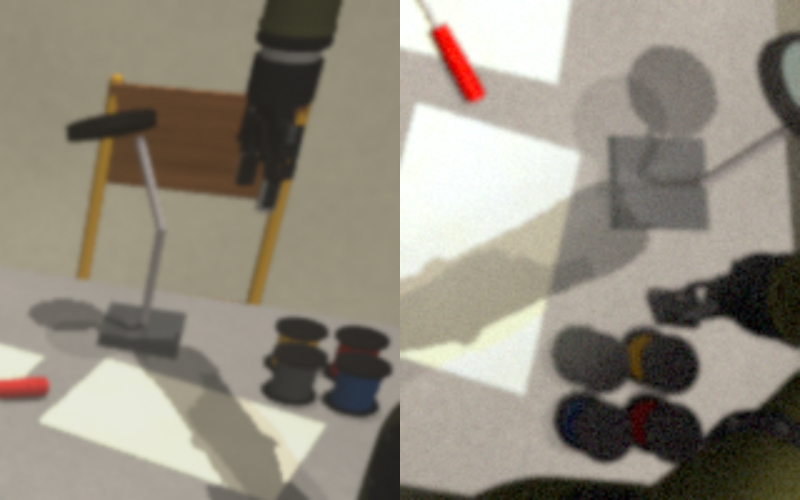

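View pics/w0.png

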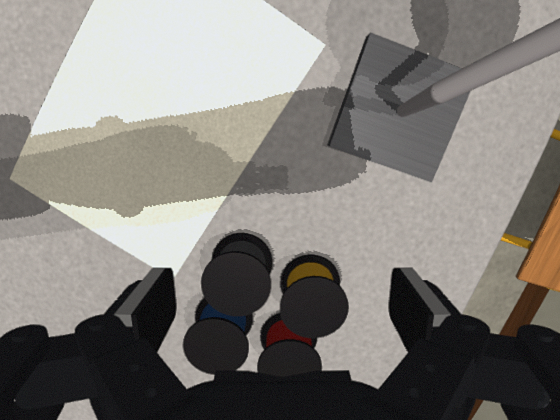

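The wrist view shows the open jaws, thread spools below them and the lamp base at upper right. Moving +x+y takes the arm away from the lamp.

Request:
carry_out --targets '[[1,[1.5,3.7,0],[0,0,0]],[1,[2.2,3.4,0],[0,0,0]],[1,[2.2,3.4,0],[0,0,0]],[1,[2.2,3.4,0],[0,0,0]],[1,[2.2,3.4,0],[0,0,0]]]' --squeeze 60

```text
t: 1.87
ee_pos: [0.3013, -0.4183, 0.2314]
eef_rot: [-0.574, 0.574, -0.413, 0.414]
ft_force: [1.0, -0.9, 0.5]
finger_gap: 0.0853
```

Request:
carry_out --targets '[[1,[2.2,3.4,0],[0,0,0]],[1,[2.2,3.4,0],[0,0,0]],[1,[2.2,3.4,0],[0,0,0]],[1,[2.2,3.4,0],[0,0,0]],[1,[2.2,3.4,0],[0,0,0]]]'

```text
t: 2.28
ee_pos: [0.4114, -0.2482, 0.2316]
eef_rot: [-0.574, 0.574, -0.413, 0.414]
ft_force: [1.3, 0.1, -1.0]
finger_gap: 0.0853
```

Run:
```python
from h import *
w=snap('wrist','w1');print(np.round(bot.get_state()['ee_pos'],4),np.round(w['world_from_camera'],3).tolist())
for t in ['pin_head','rest']: print(t,[(round(d['conf'],2),np.round(d['bbox'],1).tolist()) for d in bot.search_frame(t,w)][:3])
print(proj(w,[.4665,-.178,.102]))
```

```text
[ 0.4166 -0.2398  0.2321] [[0.315, -0.915, -0.253, 0.475], [-0.949, -0.304, -0.085, -0.227], [0.001, 0.267, -0.964, 0.373], [0.0, 0.0, 0.0, 1.0]]
pin_head [(0.58, [199.0, 83.3, 241.0, 120.7])]
rest [(0.75, [188.4, 60.1, 275.9, 146.0])]
[213.24895492 100.64336497]
```

View pics/w1.png

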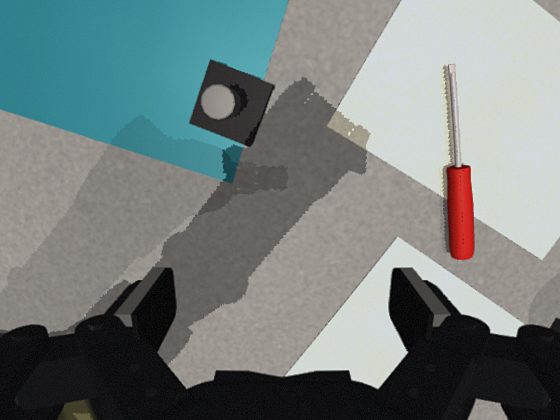

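The wrist view shows the pin's head top as a disc at (218,101) over the rest, with the screwdriver clear at (458,210).

Run:
```python
from h import *
w=snap('wrist','w2');s=bot.get_state();print(np.round(s['ee_pos'],4),np.round(s['joint_velocities'],3))
im=w['pixels'];z=cv2.resize(im[55:155,180:285],None,fx=7,fy=7,interpolation=2);cv2.imwrite('pics/z4.png',z[:600,:735])
for uv in [(218,101),(219,101)]: print(atz(w,*uv,.102))
print(proj(w,[.4665,-.178,.102]))
```

```text
[ 0.4113 -0.249   0.2315] [0.042 0.004 0.041 0.001 0.007 0.002 0.009]
[ 0.46821526 -0.17921984  0.102     ]
[ 0.46844343 -0.17990866  0.102     ]
[215.71529826 102.7729116 ]
```

View pics/z4.png

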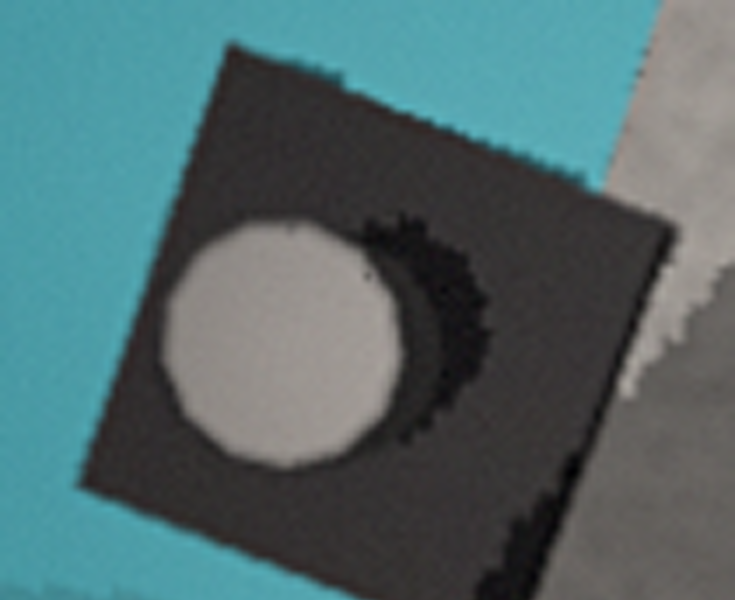

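Request:
carry_out --targets '[[1,[2.8,2.8,0],[0,0,0]],[1,[2.9,2.8,0],[0,0,0]],[1,[0,1.3,0],[0,0,0]],[1,[0,0,-3],[0,0,0]],[1,[0,0,-2],[0,0,0]]]'

```text
t: 2.9
ee_pos: [0.4677, -0.1814, 0.1805]
eef_rot: [0.574, -0.574, 0.413, -0.414]
ft_force: [-1.8, -1.2, -0.8]
finger_gap: 0.085
```

Run:
```python
from h import *
bot.get_image('top');bot.get_image('top')
w=snap('wrist','w3');s=bot.get_state();print(np.round(s['ee_pos'],4),np.round(s['joint_positions'],3))
print(proj(w,[.4678,-.180,.102]))
```

```text
[ 0.4662 -0.1821  0.1803] [ 0.592  0.382 -0.375  1.894  0.175  0.901 -1.119]
[280.39689752 215.31626328]
```

View pics/w3.png

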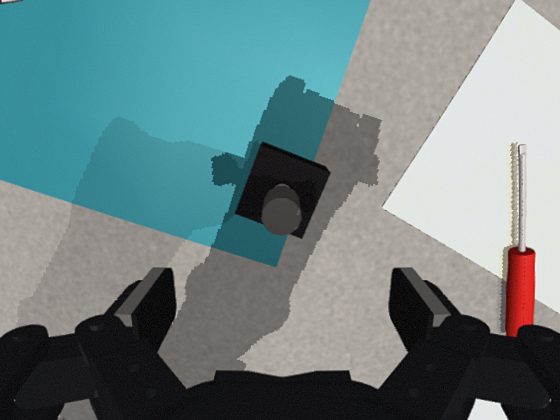

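Head top is at (282,216), within about 2 px of the prediction. It lies midway between the fingers, so I'm descending.

Request:
carry_out --targets '[[1,[0.15,0.1,-3],[0,0,0]],[1,[0,0,-3],[0,0,0]],[1,[0,0,-3],[0,0,0]],[1,[0,0,-1.8],[0,0,0]],[1,[0,0,-1],[0,0,0]]]'

```text
t: 3.47
ee_pos: [0.4687, -0.1812, 0.0624]
eef_rot: [-0.573, 0.574, -0.414, 0.414]
ft_force: [0.2, -0.3, -0.3]
finger_gap: 0.0854
```

Request:
carry_out --targets '[[1,[0,0,0],[0,0,0]],[-0.2,[0,0,0],[0,0,0]],[-1,[0,0,0],[0,0,0]],[-1,[0,0,0],[0,0,0]],[-1,[0,0,0],[0,0,0]]]'

```text
t: 3.88
ee_pos: [0.4698, -0.1803, 0.0645]
eef_rot: [0.574, -0.573, 0.413, -0.414]
ft_force: [0.1, 0.4, 0.6]
finger_gap: 0.0387
```

Request:
carry_out --targets '[[-1,[0,0,0],[0,0,0]],[-1,[0,0,0],[0,0,0]],[-1,[0,0,0],[0,0,0]],[-1,[0,0,0],[0,0,0]],[-1,[0,0,0],[0,0,0]]]'

```text
t: 4.3
ee_pos: [0.4697, -0.18, 0.0642]
eef_rot: [0.574, -0.574, 0.413, -0.414]
ft_force: [-0.9, 1.0, 6.7]
finger_gap: 0.0246
```

Request:
carry_out --targets '[[-1,[0,0,0],[0,0,0]],[-1,[0,0,0.5],[0,0,0]],[-1,[0,0,1.5],[0,0,0]],[-1,[0,0,1.5],[0,0,0]],[-1,[0,0,1.5],[0,0,0]]]'

```text
t: 4.72
ee_pos: [0.4689, -0.1797, 0.1141]
eef_rot: [-0.574, 0.574, -0.414, 0.413]
ft_force: [-0.2, 0.9, -1.0]
finger_gap: 0.0247
```

Run:
```python
from h import *
w=snap('wrist','w4');s=bot.get_state();print(np.round(s['ee_pos'],4),s['ft_force'],s['finger_gap'])
p=snap('side','s4');a=p['pixels'];c=proj(p,s['ee_pos']);print(c);u,v=map(int,c);cv2.imwrite('pics/z5.png',cv2.resize(a[v-50:v+50,u-60:u+60],None,fx=6,fy=6,interpolation=2))
```

```text
[ 0.4704 -0.1802  0.1167] [ 1.39257634 -0.07847978  1.48008226] 0.024518419408786327
[313.69607461 163.71698041]
```

View pics/w4.png

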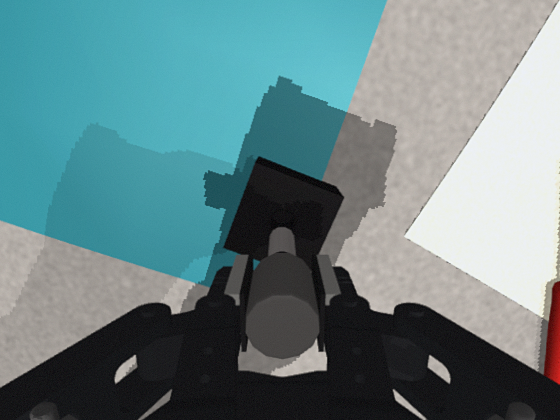

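View pics/z5.png

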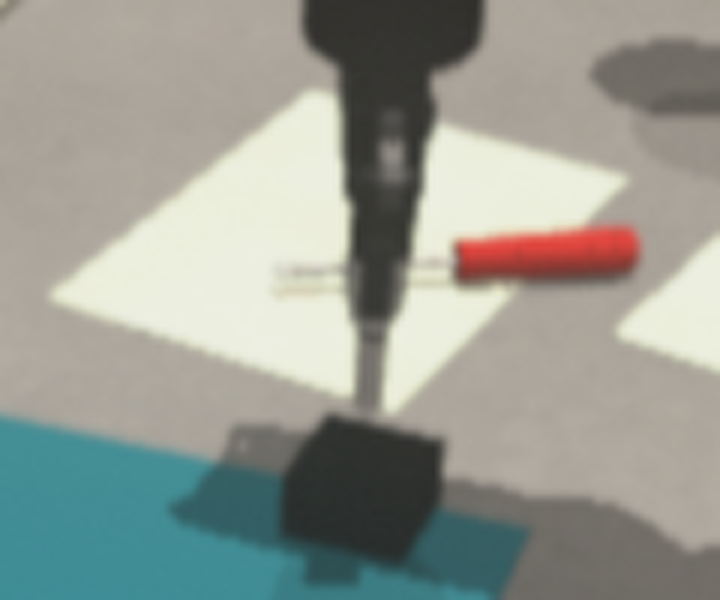

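The pin is held, clear of the rest and looks upright. Next I carry it over towards the box.

Request:
carry_out --targets '[[-1,[0,0,3],[0,0,0]],[-1,[0.3,2,1.5],[0,0,0]],[-1,[1.0,3.6,0],[0,0,0]],[-1,[1.0,3.6,0],[0,0,0]],[-1,[1.0,3.6,0],[0,0,0]]]'

```text
t: 5.23
ee_pos: [0.5021, -0.051, 0.1581]
eef_rot: [-0.573, 0.573, -0.414, 0.414]
ft_force: [-0.1, 0.6, -0.8]
finger_gap: 0.0252
```

Request:
carry_out --targets '[[-1,[1.0,3.6,0],[0,0,0]],[-1,[1.0,3.6,0],[0,0,0]],[-1,[1.0,3.6,0],[0,0,0]],[-1,[1.0,3.6,0],[0,0,0]],[-1,[1.0,3.6,0],[0,0,0]]]'

```text
t: 5.65
ee_pos: [0.5519, 0.1297, 0.1575]
eef_rot: [-0.573, 0.574, -0.414, 0.413]
ft_force: [1.1, -0.8, -0.3]
finger_gap: 0.0245
```

Request:
carry_out --targets '[[-1,[0.6,1.5,0],[0,0,0]],[-1,[0,0,0],[0,0,0]],[-1,[0,0,0],[0,0,0]],[-1,[0,0,0],[0,0,0]]]'

```text
t: 5.98
ee_pos: [0.5576, 0.1417, 0.1574]
eef_rot: [-0.573, 0.574, -0.414, 0.414]
ft_force: [-0.5, -0.3, -1.6]
finger_gap: 0.0248
```

Run:
```python
from h import *
w=snap('wrist','w5');s=bot.get_state();print(np.round(s['ee_pos'],4),s['ft_force'],s['finger_gap'],np.round(s['joint_positions'],3))
for x in [[.5627,.1482,.06],[.5455,.195,.06]]: print(proj(w,x))
for t in ['well_left','pin_tip','pin_head']: print(t,[(round(d['conf'],2),np.round(d['bbox'],1).tolist()) for d in bot.search_frame(t,w)][:3])
```

```text
[0.5577 0.1412 0.1577] [-0.73689556  0.258124   -1.14855766] 0.024808112930388513 [-0.041  0.515 -0.386  1.737  0.233  0.937 -1.772]
[274.73096387 201.83795362]
[201.71855957 204.16140895]
well_left [(0.96, [0.0, 352.2, 58.6, 389.2]), (0.87, [134.7, 139.6, 352.4, 259.0]), (0.29, [244.0, 227.6, 321.2, 358.3])]
pin_tip [(0.9, [244.5, 227.1, 319.4, 359.3]), (0.64, [134.9, 136.6, 354.9, 258.7])]
pin_head [(0.78, [243.6, 226.1, 319.1, 358.9])]
```

View pics/w5.png

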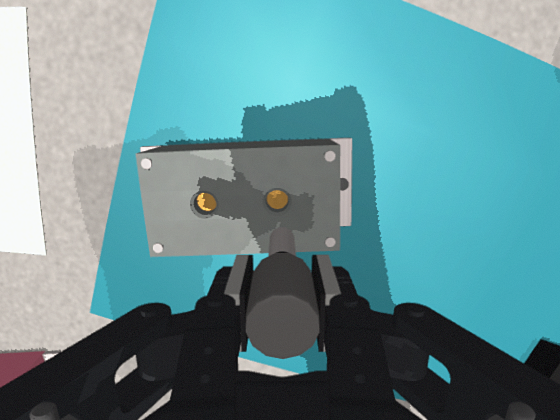

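Both wells show, the near one at (277,200) and the other at (205,204). The pin's foot is near (284,228), so I'm zooming in to measure the offset.

```bash
cat > z.py <<'E'
from h import *
def zoom(fn,out,x0,y0,x1,y1,k,g=1.3):
    im=cv2.imread(f'pics/{fn}.png')[y0:y1,x0:x1]
    im=np.clip(cv2.resize(im,None,fx=k,fy=k,interpolation=2)*g,0,255).astype('u1')
    for i in range(x0,x1,10): cv2.line(im,((i-x0)*k+k//2,0),((i-x0)*k+k//2,4),(0,0,255),1); cv2.putText(im,str(i),((i-x0)*k,14),0,.35,(0,0,255),1) if i%20==0 else 0
    for i in range(y0,y1,10): cv2.line(im,(0,(i-y0)*k+k//2),(4,(i-y0)*k+k//2),(0,0,255),1); cv2.putText(im,str(i),(6,(i-y0)*k+8),0,.35,(0,0,255),1) if i%20==0 else 0
    cv2.imwrite(f'pics/{out}.png',im)
E
python3 - <<'E'
from z import *
zoom('w5','z6',190,180,310,270,6,1.6)
E
```

```text
(no output)
```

View pics/z6.png

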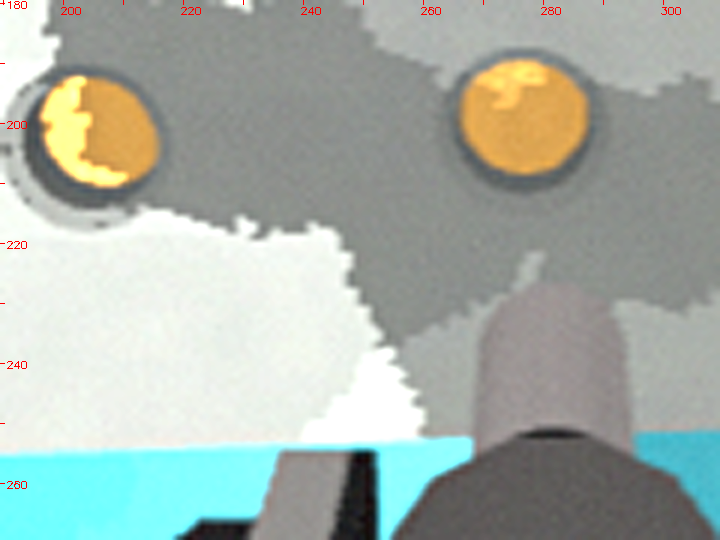

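Run:
```python
from h import *
w=bot.get_image('wrist');s=bot.get_state();e=np.array([.5577,.1413,.1576]);T=np.array(w['world_from_camera']);print(np.round(T[:3,3]-s['ee_pos'],4))
f=np.array([.949,.316,0]);l=np.array([.316,-.949,0])
for dz in [.0515,.0535,.0555]:
    F=e-[0,0,dz]
    print(dz,proj(w,F),'far edge7',proj(w,F+.007*f+[0,0,.001]),'edge6',proj(w,F+.006*f),proj(w,F+[0,0,.01]+.007*l),proj(w,F+[0,0,.01]-.007*l))
print('head top far',proj(w,e+[0,0,.092-.0535]+.013*f),proj(w,e+[0,0,.092-.0535]-.013*f))
print(atz(w,277.3,200,.06),atz(w,203.6,204,.06))
```

```text
[0.0633 0.0205 0.1416]
0.0515 [281.62484432 234.12006544] far edge7 [281.59015386 222.79254319] edge6 [281.59542286 223.96784893] [294.64776961 240.17822638] [268.59870681 240.24635511]
0.0535 [281.62515168 232.96888956] far edge7 [281.59079909 221.73171099] edge6 [281.59601412 222.90239138] [294.52125934 238.91229907] [268.72588421 238.97976181]
0.0555 [281.62545399 231.8388893 ] far edge7 [281.59143281 220.69071468] edge6 [281.59659494 221.85673258] [294.397166  237.6707418] [268.85063336 237.73755104]
head top far [281.48792032 288.38202725] [281.71065071 357.20578309]
[0.56488911 0.1467727  0.06      ] [0.54643136 0.19381141 0.06      ]
```

Run:
```python
from z import *
p=snap('side','s6')
print(proj(p,[.5577,.1413,.104]),proj(p,[.5627,.1482,.06]))
zoom('w5','z7',235,225,330,365,4,2.2)
zoom('s6','z8',190,190,290,290,6,1.5)
```

```text
[233.7446017  231.87421298] [231.38796886 248.39853192]
```

View pics/z7.png

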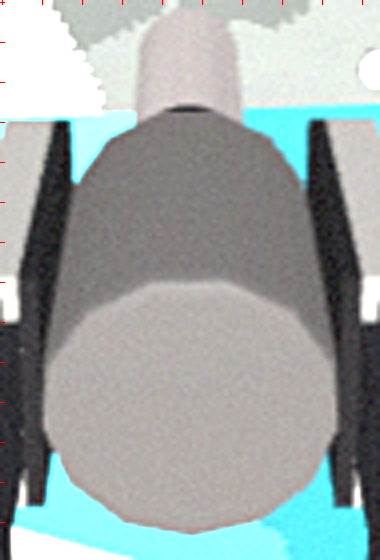

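View pics/z8.png

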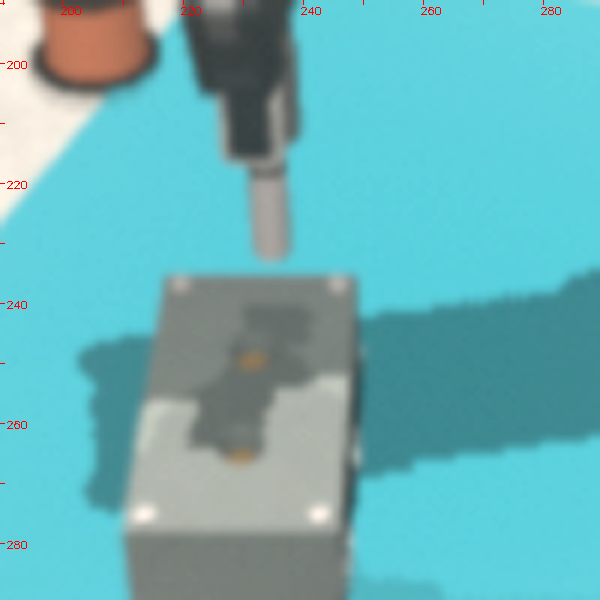

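```bash
cat > fit.py <<'E'
from h import *
from scipy.optimize import least_squares
f=np.array([.949,.316,0]);l=np.array([.316,-.949,0]);k=np.array([0,0,1.])
th=np.linspace(0,2*np.pi,73)[:-1]
def model(w,e,a,dz,tilt):
    # a: shift of foot along f (m) ; axis tilt
    F=e+a*f-dz*k; ax=k*np.cos(tilt)+f*np.sin(tilt); g=f*np.cos(tilt)-k*np.sin(tilt)
    ring=lambda h,r:np.array([proj(w,F+h*ax+r*(np.cos(t)*g+np.sin(t)*l)) for t in th])
    top=ring(.092,.013);foot=ring(.001,.007);fl=ring(0,.006)
    return np.array([top[:,1].min(),top[:,1].max(),np.ptp(top[:,0]),min(foot[:,1].min(),fl[:,1].min())])
E
python3 - <<'E'
from fit import *
w=bot.get_image('wrist');e=np.array([.5577,.1413,.1576])
print(model(w,e,0,.0535,0))
obs=np.array([295.3,357.3,72.3,226.7])
for fixed in [0]:
    r=least_squares(lambda p:model(w,e,p[0]/1e3,p[1]/1e3,0)-obs,[0,53]);print('notilt',r.x,r.fun)
    r=least_squares(lambda p:model(w,e,p[0]/1e3,p[1]/1e3,p[2]/100)-obs,[0,53,0]);print('tilt',r.x,r.fun)
E
```

```text
[288.84908108 357.53213307  79.19328763 222.13501122]
notilt [-6.43801386 61.89813806] [-1.08860271  0.12368385  0.80581433  1.66753591]
tilt [-5.69813986 62.93371992 -1.77412918] [ 0.07480037 -0.09686256  0.09452488  0.0256087 ]
```

Run:
```python
from fit import *
p=bot.get_image('side');e=np.array([.5577,.1413,.1576])
for a,dz,t in [(0,.0535,0),(-.0024,.0535,0),(-.0057,.0629,-.0177),(-.0064,.0619,0)]:
    F=e+a*f-dz*k; ax=k*np.cos(t)+f*np.sin(t)
    P=np.array([proj(p,F+.006*(np.cos(x)*f+np.sin(x)*l)) for x in th]); Q=np.array([proj(p,F+.02*ax+.007*(np.cos(x)*f+np.sin(x)*l)) for x in th])
    print(a,dz,'foot bottom v',P[:,1].max().round(2),'u',P[:,0].min().round(2),P[:,0].max().round(2),'at20mm u',Q[:,0].min().round(2),Q[:,0].max().round(2),'headunder',proj(p,F+.054*ax).round(2),'ring',proj(p,F+.0415*ax))
w=bot.get_image('wrist')
print(np.array(w['world_from_camera']).round(4).tolist())
```

```text
0 0.0535 foot bottom v 233.61 u 230.97 236.51 at20mm u 230.0 236.54 headunder [232.44 212.09] ring [232.75022014 216.78571275]
-0.0024 0.0535 foot bottom v 233.64 u 232.07 237.61 at20mm u 231.11 237.66 headunder [233.58 212.12] ring [233.88142447 216.81453628]
-0.0057 0.0629 foot bottom v 236.99 u 233.81 239.31 at20mm u 233.04 239.54 headunder [235.82 215.71] ring [235.99428481 220.34612626]
-0.0064 0.0619 foot bottom v 236.65 u 234.1 239.61 at20mm u 233.17 239.68 headunder [235.67 215.33] ring [235.95563596 219.97506779]
[[0.3148, -0.9147, -0.2535, 0.6215], [-0.9492, -0.3032, -0.0846, 0.1633], [0.0005, 0.2673, -0.9636, 0.3001], [0.0, 0.0, 0.0, 1.0]]
```

Request:
carry_out --targets '[[-1,[0.85,0.7,0],[0,0,0]],[-1,[0,0,-2],[0,0,0]],[-1,[0,0,-1.7],[0,0,0]],[-1,[0,0,0],[0,0,0]],[-1,[0,0,0],[0,0,0]]]'

```text
t: 6.85
ee_pos: [0.5661, 0.1498, 0.1208]
eef_rot: [-0.573, 0.574, -0.414, 0.413]
ft_force: [0.1, -0.4, -0.4]
finger_gap: 0.0243
```

Run:
```python
from z import *
snap('wrist','w7');p=snap('side','s7');snap('top','t7');s=bot.get_state();print(np.round(s['ee_pos'],4),s['ft_force'])
zoom('w7','z9',180,180,320,270,5,1.6)
zoom('s7','z10',200,220,270,280,8,1.5)
```

```text
[0.5672 0.1503 0.1224] [ 0.56784221  0.63854462 -2.48070257]
```

View pics/z9.png

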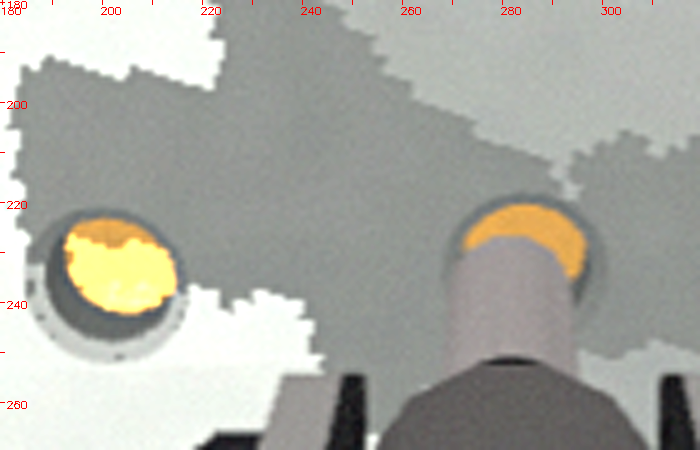

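View pics/z10.png

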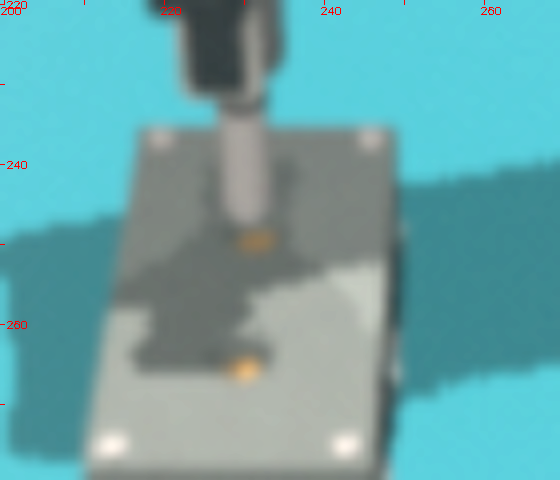

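Run:
```python
from fit import *
w=bot.get_image('wrist')
S=[]
for i in range(3):
    S.append(bot.get_state()['ee_pos']); T=bot.get_image('wrist')['world_from_camera']; print(np.round(S[-1],4),np.round(np.array(T)[:3,3],4))
e=np.mean(S,0)
C=np.array(w['world_from_camera'])[:3,3]; e=C-np.array([.0633,.0205,.1416]) # tie to camera pose
print('e',e)
A=atz(w,284.6,233.7,.06);B=atz(w,201.5,236.9,.06);print('wells',A,B,np.linalg.norm(A-B))
for dz in [.0525,.054,.0555,.057]:
    r=least_squares(lambda p:[model(w,e,p[0]/1e3,dz,0)[3]-226.8],[0]);a=r.x[0]/1e3
    F=e+a*f; lat=(atz(w,282.3,235,e[2]-dz)-F)@l; F=F+lat*l
    d=A-F; print(dz,'foot',F[:2],e[2]-dz,'a',a,'lat',lat,'shift',d[:2]*100,'along f',d@f*1000,'l',d@l*1000)
```

```text
[0.5673 0.1503 0.1224] [0.6303 0.171  0.2642]
[0.5672 0.1503 0.1223] [0.6302 0.171  0.2641]
[0.5671 0.1502 0.1222] [0.6302 0.171  0.264 ]
e [0.56701533 0.15056346 0.12259147]
wells [0.56442057 0.14746542 0.06      ] [0.54679637 0.19391952 0.06      ] 0.04968496935132219
0.0525 foot [0.56480895 0.14904437] 0.07009147333306692 a -0.0025727072609325195 lat 0.0007440678318356137 shift [-0.03883793 -0.15789509] along f -0.8675203951177486 l 1.3756965326161381
0.054 foot [0.5643517  0.14889051] 0.06859147333306692 a -0.0030550400116137353 lat 0.0007455807207987794 shift [ 0.00688764 -0.1425098 ] along f -0.3849672183694628 l 1.3741829522627003
0.0555 foot [0.56389444 0.14873666] 0.06709147333306692 a -0.003537372763148953 lat 0.0007470936097619822 shift [ 0.05261322 -0.12712451] along f 0.09758595923323027 l 1.3726693719092642
0.057 foot [0.56343719 0.14858281] 0.06559147333306692 a -0.004019705512989495 lat 0.0007486064987251066 shift [ 0.09833879 -0.11173922] along f 0.58013913514033 l 1.3711557915558379
```

Request:
carry_out --targets '[[-1,[0.03,-0.14,0],[0,0,0]],[-1,[0,0,-0.4],[0,0,0]],[-1,[0,0,-0.2],[0,0,0]],[-1,[0,0,0],[0,0,0]]]'

```text
t: 7.53
ee_pos: [0.5666, 0.1485, 0.1146]
eef_rot: [-0.573, 0.574, -0.414, 0.413]
ft_force: [-0.3, 0.2, -0.2]
finger_gap: 0.0246
```

Run:
```python
from z import *
snap('wrist','w8');p=snap('side','s8');s=bot.get_state();print(np.round(s['ee_pos'],4),s['ft_force'])
zoom('w8','z11',180,190,320,280,5,1.6)
zoom('s8','z12',200,220,270,280,8,1.5)
```

```text
[0.5668 0.1487 0.115 ] [-0.20416443 -0.70572272 -2.00978142]
```

View pics/z11.png

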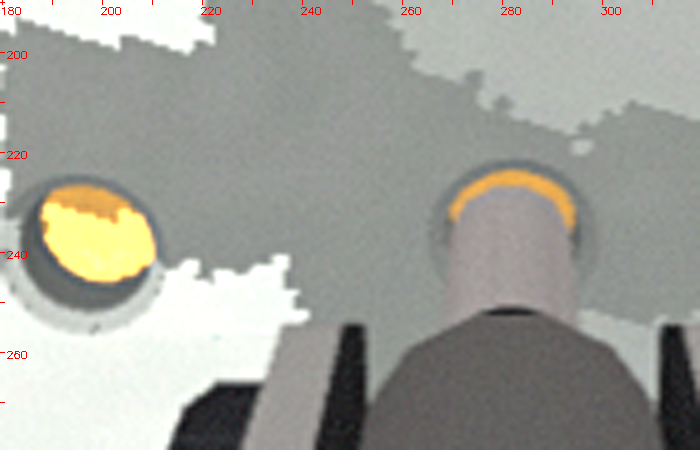

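View pics/z12.png

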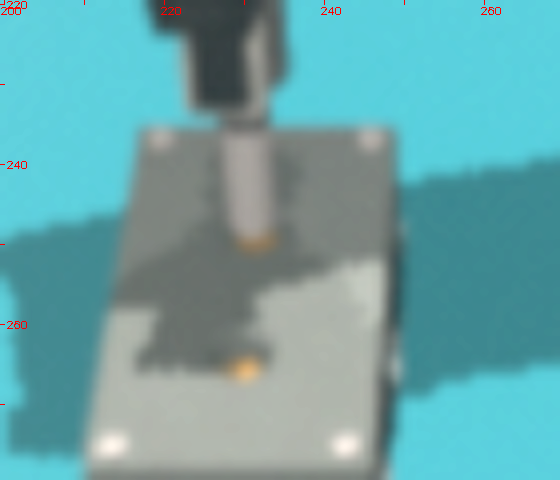

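The foot now sits centred over the well, both at about x=282.6. I'm lowering it gently in small steps and watching the force.

Request:
carry_out --targets '[[-1,[0,0,-0.3],[0,0,0]],[-1,[0,0,-0.2],[0,0,0]],[-1,[0,0,-0.2],[0,0,0]],[-1,[0,0,0],[0,0,0]]]'

```text
t: 7.97
ee_pos: [0.5666, 0.1486, 0.1077]
eef_rot: [-0.573, 0.574, -0.414, 0.413]
ft_force: [-0.4, -0.5, -0.9]
finger_gap: 0.0246
```

Request:
carry_out --targets '[[-1,[0,0,-0.3],[0,0,0]],[-1,[0,0,-0.3],[0,0,0]],[-1,[0,0,0],[0,0,0]]]'

```text
t: 8.22
ee_pos: [0.5668, 0.1485, 0.1019]
eef_rot: [-0.573, 0.574, -0.414, 0.413]
ft_force: [-0.1, -1.0, -0.6]
finger_gap: 0.0248
```

Request:
carry_out --targets '[[-1,[0,0,-0.3],[0,0,0]],[-1,[0,0,-0.2],[0,0,0]],[-1,[0,0,0],[0,0,0]]]'

```text
t: 8.47
ee_pos: [0.5668, 0.1486, 0.0971]
eef_rot: [-0.574, 0.574, -0.413, 0.413]
ft_force: [-0.2, -0.5, 1.0]
finger_gap: 0.0253
```

Request:
carry_out --targets '[[-1,[0,0,-0.2],[0,0,0]],[-1,[0,0,-0.2],[0,0,0]],[-1,[0,0,0],[0,0,0]]]'

```text
t: 8.72
ee_pos: [0.5668, 0.1485, 0.0932]
eef_rot: [-0.574, 0.574, -0.413, 0.413]
ft_force: [-1.3, -2.5, 2.1]
finger_gap: 0.025
```

Request:
carry_out --targets '[[-1,[0,0,-0.2],[0,0,0]],[-1,[0,0,0],[0,0,0]]]'

```text
t: 8.88
ee_pos: [0.5669, 0.1485, 0.0913]
eef_rot: [-0.574, 0.574, -0.413, 0.413]
ft_force: [-1.9, -3.1, 2.9]
finger_gap: 0.0243
```

Request:
carry_out --targets '[[-1,[-0.03,-0.05,-0.1],[0,0,0]],[-1,[0,0,-0.1],[0,0,0]],[-1,[0,0,0],[0,0,0]]]'

```text
t: 9.13
ee_pos: [0.5668, 0.1485, 0.0893]
eef_rot: [0.574, -0.573, 0.413, -0.413]
ft_force: [-1.7, -0.6, 3.9]
finger_gap: 0.0246
```

Request:
carry_out --targets '[[-1,[0,0,-0.1],[0,0,0]],[-1,[0,0,-0.1],[0,0,0]],[-1,[0,0,0],[0,0,0]]]'

```text
t: 9.38
ee_pos: [0.5669, 0.1485, 0.0877]
eef_rot: [0.574, -0.573, 0.413, -0.414]
ft_force: [-3.0, -0.4, 6.3]
finger_gap: 0.025
```

Request:
carry_out --targets '[[-1,[0,0,-0.1],[0,0,0]],[-1,[0,0,0],[0,0,0]]]'

```text
t: 9.55
ee_pos: [0.567, 0.1485, 0.0872]
eef_rot: [0.574, -0.573, 0.413, -0.414]
ft_force: [-3.7, -2.6, 11.2]
finger_gap: 0.0247
```

Request:
carry_out --targets '[[-1,[-0.02,0,-0.05],[0,0,0]],[-1,[0,0,0],[0,0,0]],[-1,[0,0,0],[0,0,0]]]'

```text
t: 9.8
ee_pos: [0.5669, 0.1485, 0.0871]
eef_rot: [0.574, -0.573, 0.413, -0.414]
ft_force: [-3.5, -2.0, 13.7]
finger_gap: 0.0248
```

Run:
```python
from z import *
snap('wrist','w9');p=snap('side','s9')
for i in range(3):
    bot.get_image('top');s=bot.get_state();print(np.round(s['ee_pos'],4),np.round(s['ft_force'],1))
zoom('w9','z13',220,200,340,300,5,1.6)
zoom('s9','z14',200,215,270,275,8,1.8)
```

```text
[0.5669 0.1485 0.087 ] [-3.3 -1.4 13.4]
[0.5669 0.1485 0.087 ] [-3.6 -2.2 14.6]
[0.5669 0.1485 0.087 ] [-4.5 -2.1 13.9]
```

View pics/z13.png

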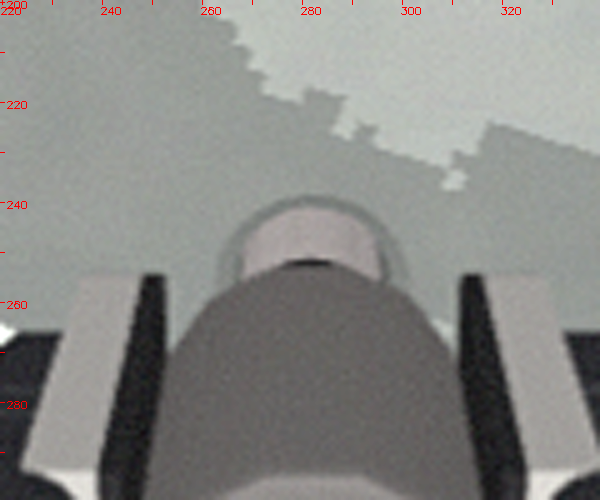

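View pics/z14.png

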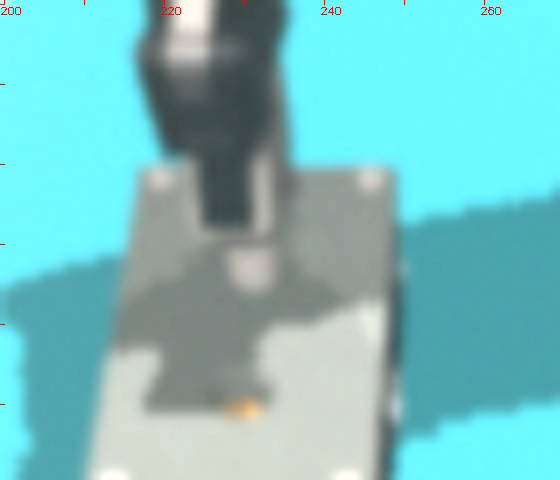

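The wrist view shows the pin concentric in the well. In the side view the ring is about 14 mm above the rim, and the force climbs steeply at roughly 26 mm depth, so this well is blocked. One slightly firmer push, then withdraw.

Request:
carry_out --targets '[[-1,[0,0,-0.05],[0,0,0]],[-1,[0,0,0],[0,0,0]],[-1,[0,0,0],[0,0,0]]]'

```text
t: 10.3
ee_pos: [0.567, 0.1485, 0.0868]
eef_rot: [0.574, -0.573, 0.413, -0.414]
ft_force: [-4.5, -2.3, 15.1]
finger_gap: 0.0246
```

Request:
carry_out --targets '[[-1,[0,0,0.3],[0,0,0]],[-1,[0,0,0.5],[0,0,0]],[-1,[0,0,0.8],[0,0,0]],[-1,[0,0,0.8],[0,0,0]],[-1,[0,0,0.6],[0,0,0]]]'

```text
t: 10.72
ee_pos: [0.5668, 0.1484, 0.1162]
eef_rot: [0.574, -0.573, 0.413, -0.414]
ft_force: [0.5, -0.4, -1.6]
finger_gap: 0.0249
```

Request:
carry_out --targets '[[-1,[0,0,0.5],[0,0,0]],[-1,[0,0,0],[0,0,0]],[-1,[0,0,0],[0,0,0]]]'

```text
t: 10.97
ee_pos: [0.5666, 0.1482, 0.1206]
eef_rot: [0.574, -0.573, 0.413, -0.414]
ft_force: [-0.9, -0.1, -1.4]
finger_gap: 0.0243
```

Run:
```python
from z import *
w=snap('wrist','w10');s=bot.get_state();print(np.round(s['ee_pos'],4),s['ft_force'])
zoom('w10','z15',180,190,320,280,5,1.6)
```

```text
[0.5664 0.1481 0.1202] [ 0.41039487  0.18378152 -1.66874789]
```

View pics/z15.png

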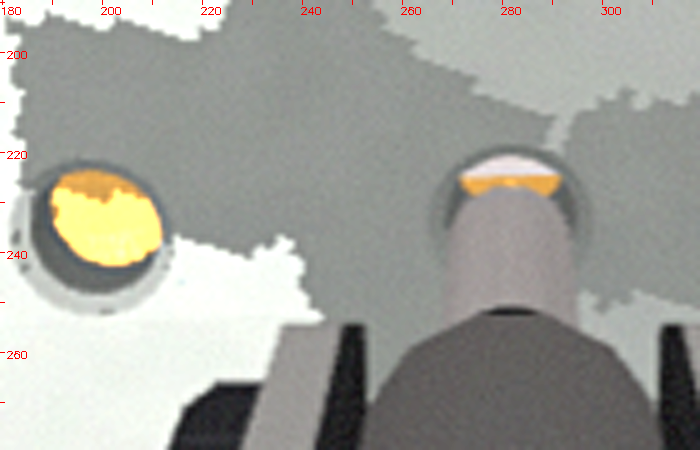

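The sleeve in the first well now sits deeper. I'm moving 50 mm along the box to the other well.

Request:
carry_out --targets '[[-1,[-0.59,1.55,0.1],[0,0,0]],[-1,[-0.6,1.56,0],[0,0,0]],[-1,[-0.59,1.56,0],[0,0,0]],[-1,[0,0,-0.3],[0,0,0]],[-1,[0,0,-0.1],[0,0,0]]]'

```text
t: 11.43
ee_pos: [0.5479, 0.1957, 0.1166]
eef_rot: [-0.574, 0.574, -0.413, 0.413]
ft_force: [0.4, -0.9, -0.9]
finger_gap: 0.0244
```

Request:
carry_out --targets '[[-1,[0,0,0],[0,0,0]],[-1,[0,0,0],[0,0,0]]]'

```text
t: 11.6
ee_pos: [0.5489, 0.1935, 0.1169]
eef_rot: [-0.573, 0.574, -0.414, 0.414]
ft_force: [0.9, 1.2, -0.3]
finger_gap: 0.0248
```

Run:
```python
from z import *
w=snap('wrist','w11');p=snap('side','s11');s=bot.get_state();print(np.round(s['ee_pos'],4),s['ft_force'])
zoom('w11','z16',220,190,380,290,5,1.4)
zoom('s11','z17',195,230,265,290,8,1.5)
```

```text
[0.549  0.1938 0.1171] [ 0.81801569 -0.12743856 -0.61175837]
```

View pics/z16.png

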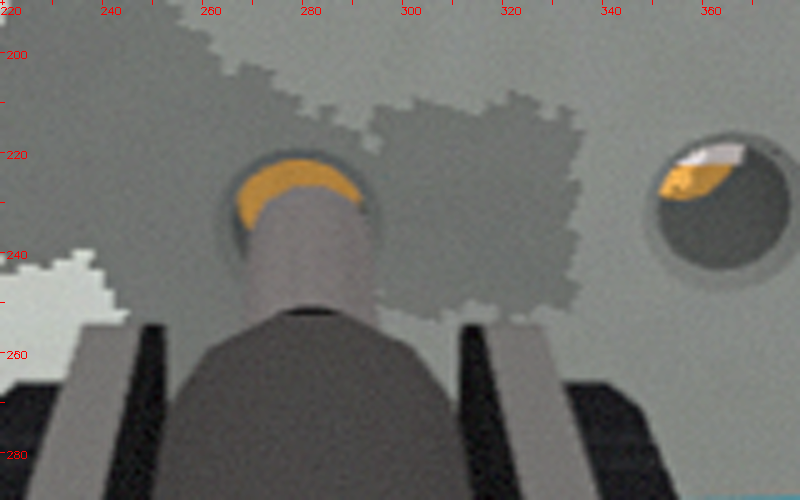

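View pics/z17.png

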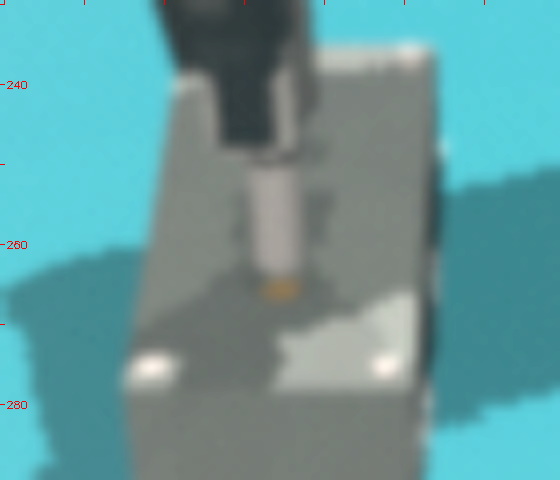

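Well centre is at x≈279.7 and the pin at 282.2, so the pin needs to go about 1.4 mm further along +y.

Request:
carry_out --targets '[[-1,[-0.04,0.14,0],[0,0,0]],[-1,[0,0,-0.2],[0,0,0]],[-1,[0,0,0],[0,0,0]]]'

```text
t: 11.95
ee_pos: [0.5482, 0.1961, 0.115]
eef_rot: [-0.574, 0.574, -0.414, 0.413]
ft_force: [0.4, 0.4, -1.0]
finger_gap: 0.0245
```

Run:
```python
from z import *
w=snap('wrist','w12');s=bot.get_state();print(np.round(s['ee_pos'],4),s['ft_force'])
zoom('w12','z18',220,190,380,290,5,1.4)
```

```text
[0.5482 0.1961 0.1151] [-0.61831212  0.31670979 -0.2427934 ]
```

View pics/z18.png

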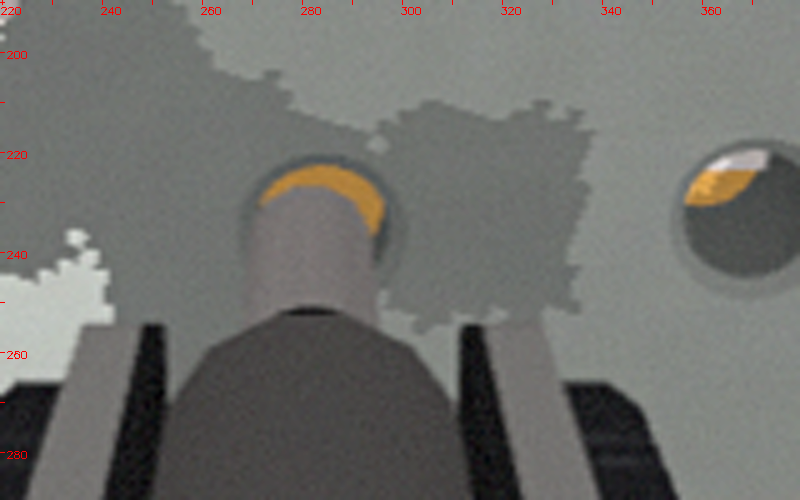

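Request:
carry_out --targets '[[-1,[0.02,-0.08,0],[0,0,0]],[-1,[0,0,0],[0,0,0]],[-1,[0,0,0],[0,0,0]],[-1,[0,0,0],[0,0,0]]]'

```text
t: 12.33
ee_pos: [0.5485, 0.1954, 0.1153]
eef_rot: [0.574, -0.574, 0.413, -0.413]
ft_force: [1.0, -0.1, -1.0]
finger_gap: 0.0249
```

Run:
```python
from z import *
w=snap('wrist','w13');s=bot.get_state();print(np.round(s['ee_pos'],4),s['ft_force'])
zoom('w13','z19',220,190,380,290,5,1.4)
```

```text
[0.5485 0.1955 0.1153] [ 0.56209095 -1.19855264 -2.21202307]
```

View pics/z19.png

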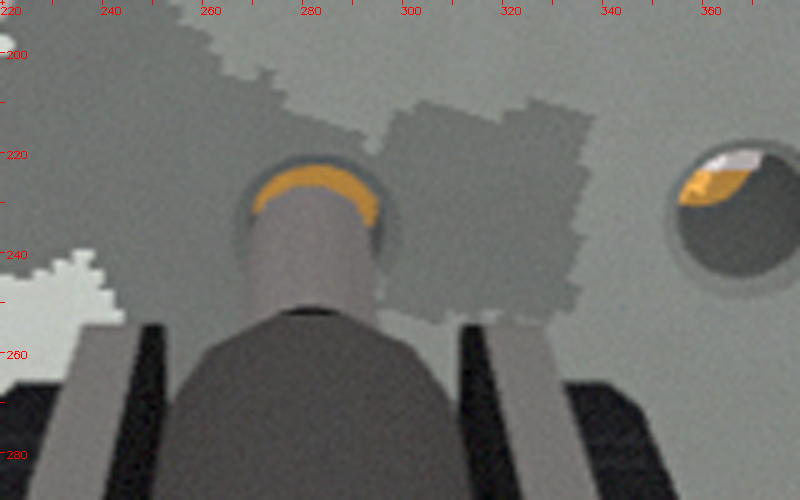

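Request:
carry_out --targets '[[-1,[0.02,-0.05,0],[0,0,0]],[-1,[0,0,-0.3],[0,0,0]],[-1,[0,0,-0.2],[0,0,0]],[-1,[0,0,-0.2],[0,0,0]],[-1,[0,0,0],[0,0,0]]]'

```text
t: 12.8
ee_pos: [0.5484, 0.1949, 0.1077]
eef_rot: [-0.573, 0.574, -0.414, 0.413]
ft_force: [0.7, 0.0, -0.9]
finger_gap: 0.0247
```

Request:
carry_out --targets '[[-1,[0,0,-0.3],[0,0,0]],[-1,[0,0,-0.3],[0,0,0]],[-1,[0,0,0],[0,0,0]]]'

```text
t: 13.05
ee_pos: [0.5487, 0.1951, 0.102]
eef_rot: [0.574, -0.574, 0.413, -0.413]
ft_force: [-1.1, 0.2, -1.0]
finger_gap: 0.0251
```

Request:
carry_out --targets '[[-1,[0,0,-0.3],[0,0,0]],[-1,[0,0,-0.3],[0,0,0]],[-1,[0,0,0],[0,0,0]]]'

```text
t: 13.3
ee_pos: [0.5487, 0.1951, 0.096]
eef_rot: [0.574, -0.574, 0.413, -0.413]
ft_force: [0.7, 0.2, -0.1]
finger_gap: 0.0249
```

Request:
carry_out --targets '[[-1,[0,0,-0.2],[0,0,0]],[-1,[0,0,-0.2],[0,0,0]],[-1,[0,0,0],[0,0,0]]]'

```text
t: 13.55
ee_pos: [0.5487, 0.195, 0.092]
eef_rot: [0.574, -0.574, 0.413, -0.413]
ft_force: [0.7, 0.4, 1.4]
finger_gap: 0.0249
```

Request:
carry_out --targets '[[-1,[0,0,-0.2],[0,0,0]],[-1,[0,0,-0.1],[0,0,0]],[-1,[0,0,0],[0,0,0]]]'

```text
t: 13.8
ee_pos: [0.5487, 0.195, 0.0891]
eef_rot: [0.574, -0.574, 0.413, -0.413]
ft_force: [0.9, 0.6, 1.6]
finger_gap: 0.0246
```

Request:
carry_out --targets '[[-1,[0,0,-0.1],[0,0,0]],[-1,[0,0,-0.1],[0,0,0]],[-1,[0,0,0],[0,0,0]]]'

```text
t: 14.05
ee_pos: [0.5487, 0.1951, 0.0871]
eef_rot: [0.574, -0.574, 0.413, -0.413]
ft_force: [0.4, 0.4, 3.3]
finger_gap: 0.0247
```

Request:
carry_out --targets '[[-1,[0,0,-0.1],[0,0,0]],[-1,[0,0,-0.1],[0,0,0]],[-1,[0,0,0],[0,0,0]]]'

```text
t: 14.3
ee_pos: [0.5487, 0.1951, 0.0851]
eef_rot: [0.574, -0.574, 0.413, -0.413]
ft_force: [0.9, -0.2, 2.3]
finger_gap: 0.0246
```

Past the blocked depth with only sleeve friction, so this well is open. I carry on down to about TCP z 0.074.

Request:
carry_out --targets '[[-1,[0,0,-0.2],[0,0,0]],[-1,[0,0,-0.2],[0,0,0]],[-1,[0,0,0],[0,0,0]]]'

```text
t: 14.55
ee_pos: [0.5486, 0.195, 0.0808]
eef_rot: [-0.574, 0.574, -0.413, 0.413]
ft_force: [1.3, 1.1, 2.0]
finger_gap: 0.0246
```

Request:
carry_out --targets '[[-1,[0,0,-0.2],[0,0,0]],[-1,[0,0,-0.1],[0,0,0]],[-1,[0,0,0],[0,0,0]]]'

```text
t: 14.8
ee_pos: [0.5486, 0.195, 0.078]
eef_rot: [-0.574, 0.574, -0.413, 0.413]
ft_force: [0.6, 0.7, 1.1]
finger_gap: 0.0247
```

Request:
carry_out --targets '[[-1,[0,0,-0.1],[0,0,0]],[-1,[0,0,-0.1],[0,0,0]],[-1,[0,0,0],[0,0,0]]]'

```text
t: 15.05
ee_pos: [0.5486, 0.195, 0.0761]
eef_rot: [-0.574, 0.574, -0.413, 0.413]
ft_force: [0.6, 0.4, 2.1]
finger_gap: 0.0248
```

Request:
carry_out --targets '[[-1,[0,0,-0.1],[0,0,0]],[-1,[0,0,-0.05],[0,0,0]],[-1,[0,0,0],[0,0,0]]]'

```text
t: 15.3
ee_pos: [0.5487, 0.195, 0.0747]
eef_rot: [0.574, -0.574, 0.413, -0.413]
ft_force: [0.2, 0.6, 3.5]
finger_gap: 0.0248
```

Request:
carry_out --targets '[[-1,[0,0,-0.1],[0,0,0]],[-1,[0,0,0],[0,0,0]]]'

```text
t: 15.47
ee_pos: [0.5488, 0.195, 0.074]
eef_rot: [0.574, -0.574, 0.413, -0.414]
ft_force: [0.3, 0.2, 5.5]
finger_gap: 0.025
```

Request:
carry_out --targets '[[-1,[0,0,-0.1],[0,0,0]],[-1,[0,0,0],[0,0,0]]]'

```text
t: 15.63
ee_pos: [0.5489, 0.1951, 0.0734]
eef_rot: [0.574, -0.573, 0.413, -0.414]
ft_force: [-0.6, -0.6, 9.1]
finger_gap: 0.0248
```

Request:
carry_out --targets '[[-1,[0,0,-0.05],[0,0,0]],[-1,[0,0,0],[0,0,0]]]'

```text
t: 15.8
ee_pos: [0.5489, 0.1951, 0.0732]
eef_rot: [0.574, -0.573, 0.413, -0.414]
ft_force: [-1.4, -1.3, 12.3]
finger_gap: 0.0248
```

Request:
carry_out --targets '[[-1,[0,0,-0.06],[0,0,0]],[-1,[0,0,0],[0,0,0]],[-1,[0,0,0],[0,0,0]]]'

```text
t: 16.05
ee_pos: [0.549, 0.1952, 0.0729]
eef_rot: [0.574, -0.573, 0.413, -0.414]
ft_force: [-1.5, -0.1, 14.0]
finger_gap: 0.0246
```

Run:
```python
from z import *
snap('wrist','w14');p=snap('side','s14')
for i in range(3):
    bot.get_image('top');s=bot.get_state();print(np.round(s['ee_pos'],4),np.round(s['ft_force'],1))
zoom('w14','z20',220,200,340,300,5,1.6)
zoom('s14','z21',195,230,265,290,8,1.5)
```

```text
[0.5489 0.1952 0.0729] [-2.1 -1.2 13.7]
[0.5489 0.1951 0.0729] [-0.1 -0.4 14.8]
[0.549  0.1951 0.0729] [-1.5  0.1 13.9]
```

View pics/z20.png

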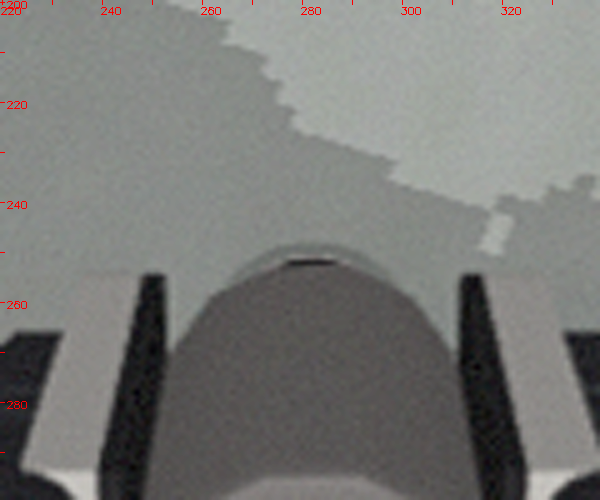

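View pics/z21.png

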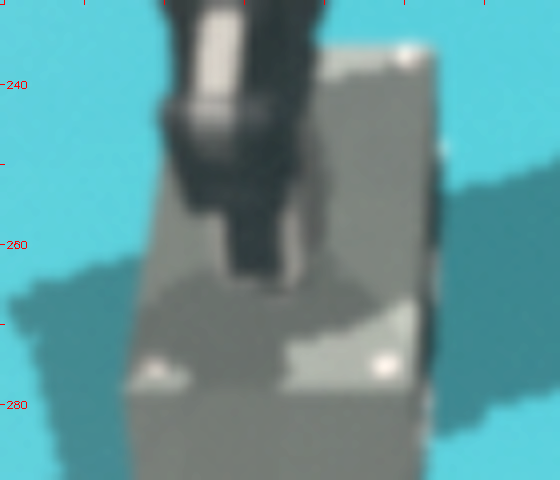

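The pin has bottomed, with about 14 N on the buffer and the ring at the rim. I'll ease off a little, open and lift clear.

Request:
carry_out --targets '[[-1,[0,0,0.08],[0,0,0]],[-0.2,[0,0,0],[0,0,0]],[0.3,[0,0,0],[0,0,0]],[0.5,[0,0,0],[0,0,0]],[0.5,[0,0,0],[0,0,0]]]'

```text
t: 16.72
ee_pos: [0.5482, 0.1947, 0.0719]
eef_rot: [-0.573, 0.574, -0.414, 0.413]
ft_force: [-1.3, -0.6, -0.6]
finger_gap: 0.0647
```

Request:
carry_out --targets '[[0.7,[0,0,0],[0,0,0]],[0.7,[0,0,0],[0,0,0]],[0.7,[0,0,0],[0,0,0]],[0.7,[0,0,0],[0,0,0]]]'

```text
t: 17.05
ee_pos: [0.5486, 0.195, 0.0724]
eef_rot: [-0.574, 0.574, -0.413, 0.413]
ft_force: [-0.3, 0.4, 0.3]
finger_gap: 0.0726
```

Run:
```python
from z import *
snap('wrist','w15')
```

```text
(no output)
```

View pics/w15.png

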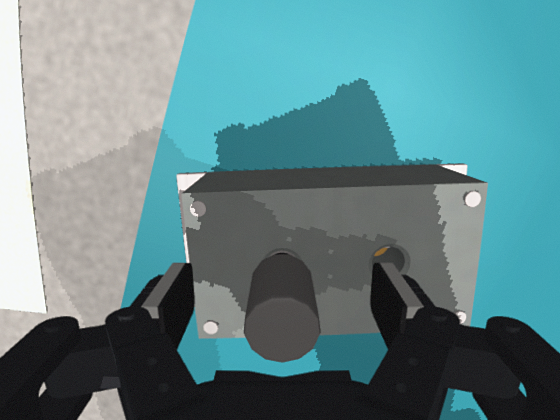

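The jaws are open on both sides and the pin stands free at (283,305). Now straight up.

Request:
carry_out --targets '[[0.7,[0,0,1],[0,0,0]],[0.7,[0,0,2],[0,0,0]],[0.7,[0,0,3],[0,0,0]],[0.7,[0,0,3],[0,0,0]],[0.7,[0,0,3],[0,0,0]]]'

```text
t: 17.52
ee_pos: [0.5483, 0.195, 0.1945]
eef_rot: [0.574, -0.574, 0.413, -0.413]
ft_force: [0.2, -0.4, -0.8]
finger_gap: 0.0727
```

Request:
carry_out --targets '[[0.7,[-2,-3,1],[0,0,0]],[0.7,[-2,-3,0],[0,0,0]],[0.7,[-2,-3,0],[0,0,0]],[0.7,[0,0,0],[0,0,0]],[0.7,[0,0,0],[0,0,0]]]'

```text
t: 17.93
ee_pos: [0.488, 0.103, 0.2036]
eef_rot: [-0.573, 0.573, -0.414, 0.415]
ft_force: [0.0, 0.8, -0.7]
finger_gap: 0.0727
```

Run:
```python
from z import *
w=snap('wrist','w16');p=snap('side','s16');snap('top','t16');s=bot.get_state();print(np.round(s['ee_pos'],4),np.round(s['ft_force'],1))
for h in [.054,.06,.074,.112]: print(h,proj(p,[.5463,.1945,h]),proj(w,[.5463,.1945,h]))
zoom('s16','z22',185,215,275,290,8,1.5)
```

```text
[0.4893 0.106  0.203 ] [-0.7  0.2 -0.3]
0.054 [229.29616646 265.90669496] [192.30157954  88.95763726]
0.06 [229.13827948 263.87809493] [190.42185525  88.49211694]
0.074 [228.76469022 259.08321136] [185.71350292  87.32830038]
0.112 [227.7124452  245.61677667] [170.10085302  83.49220904]
```

View pics/z22.png

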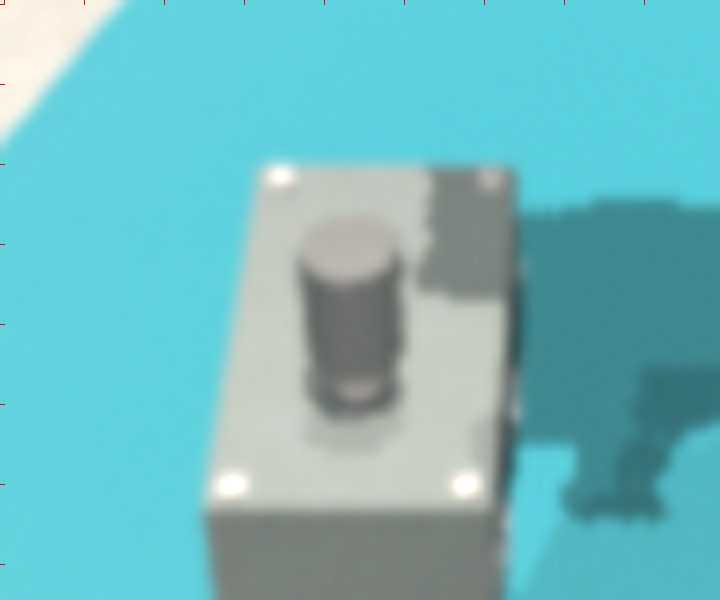

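View pics/w16.png

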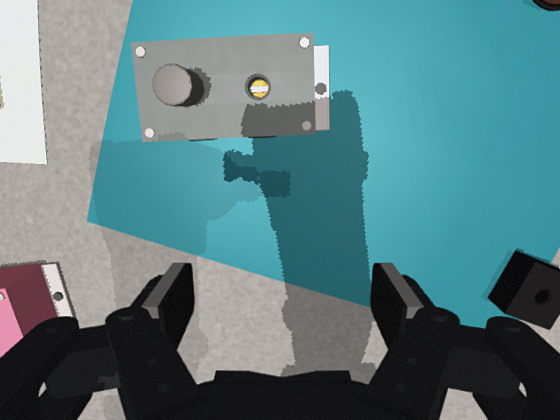

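View pics/t16.png

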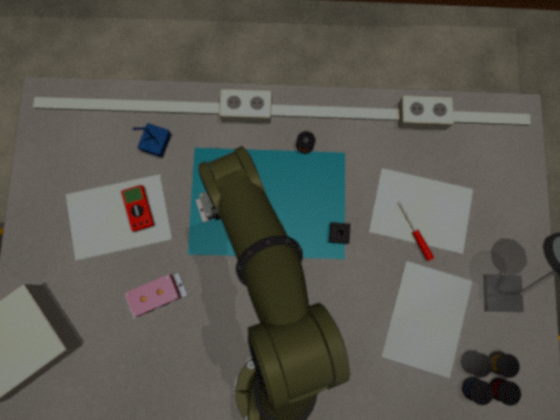

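The side view shows the head top at v≈246, against 245.6 predicted for fully home. The ring sits at the rim and the bystanders haven't moved.

Run:
```python
from rig import bot
print(bot.close_job())
```

```text
the job is handed in; nothing more can be done
None
```

I pushed the pin to the bottom of both wells. It now stands fully home in the open one, released, and the job is handed in after about 18 s of the 58 s allowed.

- **Blocked well (−y end, `well_right`):** this was first. The pin bottomed about 26 mm down, with a steep rise to about 15 N and the ring well above the rim, about 14 mm by the side view.
- **Open well (+y end, `well_left`):** the pin passed the 26 mm depth with only sleeve friction, then bottomed about 14 mm lower at about 14–15 N. I eased off, opened the jaws and lifted clear.

**Last checks:** the side view puts the head top at v≈246, against 245.6 predicted for fully home, with the ring at the rim. The pin stands upright, the arm touches nothing, and the other things on the bench look unmoved.

**Disagreements:**
- The wrist and fixed cameras differed by about 2 mm on where the first well was, so I aligned the foot to each well directly in the wrist view.
- The wrist view of the head alone gave a pin height in the grip about 8 mm off. The side camera and the grasp height agreed with each other, so I used those.
- Sideways forces up to about 5 N showed in the blocked well. There were none to speak of in the open one.

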